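Centre a sofa foot in the drilling jig

TASK

Set the tapered sofa foot flat on the drilling jig's board, narrow end towards the converging rails, and push it in between them until it is fully home against the end stop. Only then swing the steel guide arm across, fully to its stop, so that its bush stands over the foot. Leave the other things on the bench where they are.

Things in the scene. Friction and masses are not known exactly. Their poses are not given: they have to be found in the camera images.
- foot: Loose tapered sofa foot of dark wood, lying flat: 75 mm long (x), 26 mm thick, about 90 g. Origin: centre of its underside, mid-length; its x axis points to the narrow end. x = -37.5 to -3.5 mm: straight head 52 mm wide with parallel sides, to grip. x = -3.5 to +37.5 mm: even taper, 20 degrees a side, to a flat nose 22 mm wide. Black centre mark on top at x = y = 0.
- jig: Drilling jig fixed to the bench: plywood board 210 (x) x 190 (y) x 12 mm. Origin: centre of the board's underside; +x is the direction of pushing. Two pale wooden rails, 30 mm high, 16 mm thick, mirrored about y = 0, converge 20 degrees each from a mouth at jig x = -30 mm to an end stop, as high, at x = +73 mm. The board from x = -105 to -30 mm is clear.
- mouth (a point): Middle of the funnel's mouth on the board's top (12 mm above the bench), at jig x = -30 mm, y = 0. The rails' inner faces stand 97 mm apart here, 52 mm apart at jig x = +31 mm and 22 mm apart at the end stop. Axes as the jig's. Rails, board and foot are waxed: the foot slides and self-centres easily if pushed near the middle of its rear face.
- nest (a point): Where the foot's origin is when home: on the board's top (12 mm above the bench) at jig x = +35 mm, y = 0. Home, the foot's nose touches the end stop, its tapered sides lie on both rails and its x axis lies along the jig's. Beside its head there is then no room for fingers between the rails; its rear face is at jig x = -2.5 mm.
- guide (a joint): Angle of the steel guide arm on its upright pivot. 0 = at its stop, lying across the rails along jig -y with its bush (brass ring 72 mm from the pivot) over the foot's mark; positive = swung aside, anticlockwise from above, pointing to jig +x at 1.57. Starts at 0.9 to 1.4, limits 0 and 1.6, stays where left (friction 0.12 N m).
- guide_pivot (a point): On the guide arm's upright pivot axis, at jig x = +35, y = +72 mm, at the arm's underside, 48 mm above the bench. The level arm is about 10 mm thick (top 58 mm above the bench, 62 mm at the pivot) and passes clear above rails and foot.
- guide_knob (a point): Centre of the top of the guide arm's upright black knob, 96 mm above the bench: a plain round pin 16 mm across standing 38 mm above the arm, 109 mm from the pivot. It can be pinched from above or pushed; it moves on a level arc about the pivot.
- bun_foot: Bystander: loose round turned wooden foot, 58 mm across, 44 mm high. Origin: centre of its underside.
- glue_block: Bystander: loose square wooden block, 44 x 44 x 26 mm. Origin: centre of its underside.
- tack_tin: Bystander: round steel tin, 68 mm across, 60 mm high. Origin: centre of its underside.
- tack_hammer: Bystander: hammer lying on the bench beyond the jig, 240 mm long.
- spool: Bystander: pale wooden spool, 52 mm across, 60 mm high. Origin: centre of its underside.
- tape_roll: Bystander: paper tape roll lying flat, 90 mm across, 24 mm high. Origin: centre of its underside.
There are look-alikes about, which are no part of the job. What is shaped like the foot but blue or yellow is not meant.

How it is judged:
On the way:
1. the foot is home between the rails (within 3 mm and 3 degrees) while the guide arm is still swung aside (over 0.6 rad) (distance between foot and nest below 0.003 m and angle between the x axis of foot and the x axis of jig, either way round below 0.052 rad and angle between foot's own z axis and vertical below 0.052 rad and value of joint guide above 0.6 rad), for 0.2 s.
At the end, for the whole second after the job is handed in: The foot rests flat and still on the jig's board, its origin within 3 mm of the nest point and its axis within 3 degrees of the jig's, and the guide arm stands within 0.06 rad of its stop over the foot (distance between foot and nest below 0.003 m and angle between the x axis of foot and the x axis of jig, either way round below 0.052 rad and angle between foot's own z axis and vertical below 0.052 rad and linear speed of foot below 0.01 m/s and value of joint guide below 0.06 rad); the robot touches nothing.
It fails at once if a bystander is shifted by more than 30 mm (distance of any of bun_foot, glue_block, tack_tin, tack_hammer, spool, tape_roll from where it was at the start of the episode above 0.03 m).
It also fails if it takes over 69 s, if anything falls off the work surface, if the arm or the gripper's body presses on something with over 40 N, if the wrist force passes 120 N, or if a joint passes its speed limit or range.

ROBOT

A 6-joint arm with a two-finger parallel gripper is mounted at the origin on the work surface. World frame = base frame: x ahead of the robot, y to its left, z up, the work surface at z = 0. Lengths are in m, angles in rad, forces in N, time in s.
With the tool pointing down it reaches from about 0.25 to 0.775 m from the base axis. Payload 4 kg.
Tool frame: the origin (TCP) lies midway between the tips of the shut fingers; the grasp point (between the pads) lies 19 mm behind it; z points along the fingers, x is the direction in which the jaws open and shut, and the axes are right-handed (so a half turn about z gives the same grasp; the last joint's range is limited). The gripper opens to 85 mm and grips with 20 to 120 N. Pads are 22 mm wide; open, the fingers measure 114 mm over their backs; the gripper's body (76 mm by 85 mm) begins 54 mm behind the grasp point. The pads swing forward as they close: fully open they stand 13 mm farther back than shut.
Start: joints at [1.088, 0.087, 1.371, -0, 1.684, -0.103], TCP at [0.204, 0.511, 0.231] pointing down, gripper open.
Joint ranges: [-3.1, 3.1], [-0.76, 2.03], [0.27, 2.55], [-1.08, 4.22], [0.17, 2.65], [-2.57, 2.57]. Speed limits (rad/s): [2.79, 2.79, 3.14, 3.14, 3.14, 3.14].

INTERFACE

Orientations are given as a rotation vector (axis times angle).
In Python, from rig import move_to, servo_line, move_j, set_gripper, sleep, solve_ik, get_state, capture, MotionError, finish_job gives the robot as it stands. The module is installed in compiled form; this text tells all that it offers. Calls block until the motion is done:
- move_to(position, orientation): joint-space move of the TCP to a pose.
- servo_line(position, rot=None, rate=0.15): straight line of the TCP; rot=None keeps the orientation; rate is the mean speed in m/s.
- move_j(angles): joint-space move.
- set_gripper(opening, f_grip=None): finger opening in m; f_grip is the grip in N (None keeps the last); returns when the fingers have stopped.
- sleep(seconds).
- solve_ik(position, orientation): joint angles nearest the present ones, or None.
- get_state(): the state.
- capture(name): name is "side" or "top"; returns a dict with "frame" (420x560x3 uint8, blue, green, red), "range_z" (420x560 float32, m along the optical axis (not along the pixel's ray), 0 where there is no reading), "camera_matrix" (3x3 intrinsics, pixels), "dist" ([k1, k2, p1, p2, k3] as OpenCV has them; the pictures are not rectified), "R" (3x3) and "t" (3): a world point X has camera coordinates R X + t. Camera axes: x right, y down, z forward; pixel columns grow to the right and rows downward; lengths in m; the calibration is good to about 2 mm. A picture is of the moment at which its call begins.
A pose or a line that the arm cannot do raises MotionError and nothing moves.
- finish_job(): hands the job in, once; it reports no verdict.
The state is a dict: "t": time; "joints": joint angles; "dq": joint speeds; "joint_efforts": joint torques, N m; "tcp_pos": TCP position; "eef_rot": TCP orientation; "ft_force": force on the tool from outside, world axes, zero at the start; "torque": the same for the moment, N m; "grip_width": finger opening in m.
Only numpy, scipy, OpenCV 4.12 (cv2) and the standard library are available. Lean on these libraries where they do the work, as an engineer would, in place of code of your own. Each camera call takes 0.05 s, during which the arm holds its last target. There are 200 camera calls.

## Working session

There is one attempt and no reset: what is moved stays moved. The work goes in short steps, each a Python script; the robot and the scene stay as the last script left them, time stands still between calls to the robot, and variables do not carry over. Pictures are saved under pics/ and viewed, about 8 in all and at most 12, crops included, and the job is handed in when it is done.

```bash
mkdir -p pics
cat > h.py <<'E'
import numpy as np, cv2, pickle
from rig import *
def snap(tag):
    o={}
    for n in("top","side"):
        c=capture(n); cv2.imwrite(f"pics/{tag}_{n}.png",c["frame"]); o[n]=c
    pickle.dump(o,open(f"{tag}.pkl","wb")); return o
def ray(c,uv,z):
    p=cv2.undistortPoints(np.array(uv,float).reshape(-1,1,2),c["camera_matrix"],np.array(c["dist"]))[:,0]
    R=np.array(c["R"]);t=np.array(c["t"]).ravel()
    C=-R.T@t; d=np.c_[p,np.ones(len(p))]@R
    return C+d*((z-C[2])/d[:,2])[:,None]
E
python3 - <<'E'
from h import *
o=snap("a")
for n,c in o.items(): print(n,np.round(-np.array(c["R"]).T@np.array(c["t"]).ravel(),3))
print(get_state())
E
```

```text
top [ 0.409 -0.006  1.608]
side [-0.048 -0.688  0.713]
{'t': 0.1, 'joints': array([ 1.08789961e+00,  8.79208530e-02,  1.37210945e+00,  1.33664353e-05,
        1.68358949e+00, -1.03133510e-01]), 'dq': array([-9.77652184e-04, -1.21173672e-03, -4.91547452e-03, -4.25510044e-05,
        1.21916916e-03,  3.99259178e-04]), 'joint_efforts': array([ 2.40830785e-03, -3.53017116e+01, -3.14216888e+01, -8.60362047e-05,
        8.03774747e-03, -6.77977397e-06]), 'tcp_pos': array([0.20369659, 0.51041382, 0.23023122]), 'eef_rot': array([ 2.60000929,  1.76170415, -0.00281499]), 'ft_force': array([0.41609358, 0.21019532, 0.09608899]), 'torque': array([-0.05286713, -0.01281703,  0.01483811]), 'grip_width': 0.08528715964333285}
```

View pics/a_top.png

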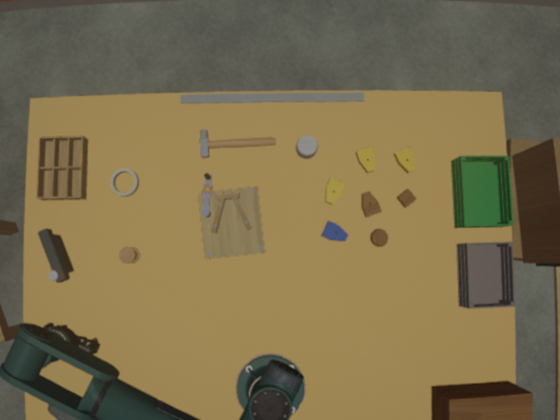

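View pics/a_side.png

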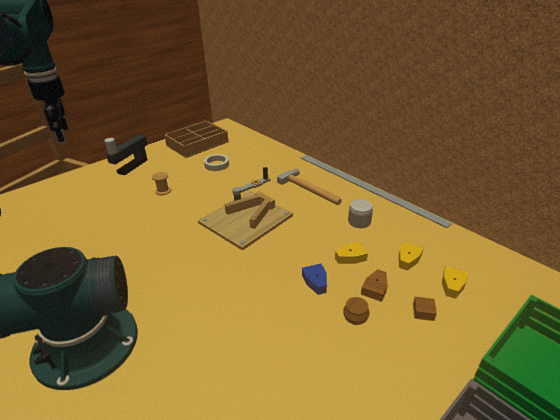

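The top view shows the foot at about (371,204), the jig at about (232,222) pushing upwards, and the guide arm near (208,195). The hammer is at (205-275,143). I'll enlarge both areas and segment them.

Run:
```python
from h import *
o=pickle.load(open("a.pkl","rb"))
t=o["top"]["frame"]; s=o["side"]["frame"]
k=lambda im,x,y,w,h:cv2.resize(im[y:y+h,x:x+w],(400,300),interpolation=cv2.INTER_CUBIC)
im=np.vstack([np.hstack([k(t,180,168,128,96),k(t,340,180,64,48)]),np.hstack([k(s,190,160,120,90),k(s,350,260,64,48)])])
cv2.imwrite("pics/z.png",im)
c=o["top"]
hsv=cv2.cvtColor(t,cv2.COLOR_BGR2HSV)
for p in [(371,210),(366,200),(406,198),(215,245),(250,200),(228,197),(218,218),(290,250),(208,203),(205,210)]: print(p,hsv[p[1],p[0]],t[p[1],p[0]], c["range_z"][p[1],p[0]])
```

```text
(371, 210) [ 16 138 109] [ 50  81 109] 1.5943418
(366, 200) [ 16 134 116] [ 55  87 116] 1.5946767
(406, 198) [ 17 138 109] [ 50  83 109] 1.5953641
(215, 245) [ 21  93 140] [ 89 124 140] 1.5925612
(250, 200) [ 20  91 140] [ 90 124 140] 1.6011169
(228, 197) [ 19 102 128] [ 77 110 128] 1.5694662
(218, 218) [ 18 103 121] [ 72 102 121] 1.5723114
(290, 250) [ 21 118 160] [ 86 137 160] 1.601979
(208, 203) [143   9 119] [119 115 118] 1.5553523
(205, 210) [124  16 129] [129 121 122] 1.5472178
```

View pics/z.png

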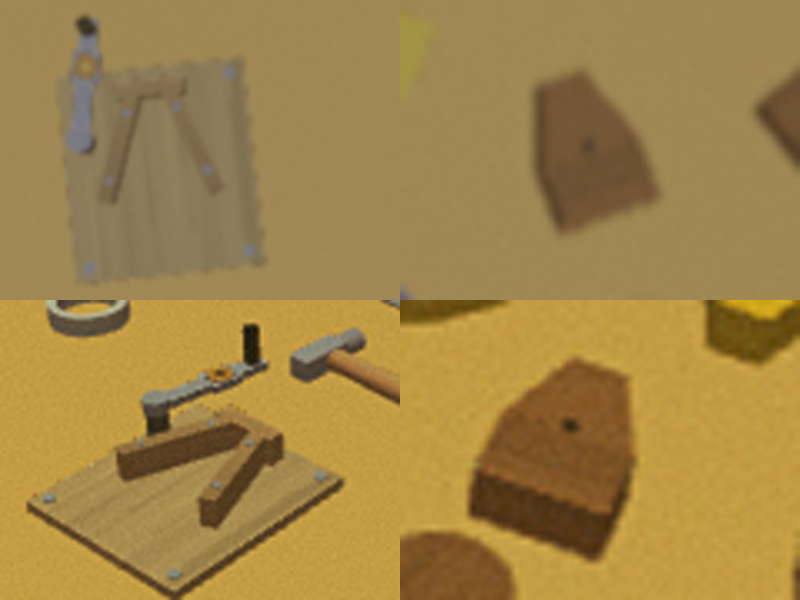

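The crops show the foot's mark, with the nose up and to the left in the top view. The jig's rails converge upwards, and the guide arm is swung aside with its knob at about (207,176) in the top view. Next I cast rays from the corners in both views.

Run:
```python
from h import *
from scipy.optimize import least_squares
o=pickle.load(open("a.pkl","rb"));T,S=o["top"],o["side"]
f=lambda P,ox,oy,s:[(ox+(x+.5)/s-.5,oy+(y+.5)/s-.5) for x,y in P]
def fit(obs,w0):
    # obs: list of (world xy, local xy)
    A=np.array([a[:2] for a,_ in obs]);B=np.array([b for _,b in obs])
    r=lambda p:(np.c_[np.cos(p[2])*B[:,0]-np.sin(p[2])*B[:,1]+p[0],np.sin(p[2])*B[:,0]+np.cos(p[2])*B[:,1]+p[1]]-A).ravel()
    s=least_squares(r,w0,loss="soft_l1",f_scale=.003); print(np.round(s.x,4)); print(np.round(r(s.x).reshape(-1,2)*1e3,1).tolist()); return s.x
# jig: board corners
jt=ray(T,f([(65,80),(241,58),(80,283),(265,262)],180,168,3.125),.012)
js=ray(S,f([(28,205),(175,296),(343,183)],190,160,10/3),.012)
L=[(.105,.095),(.105,-.095),(-.105,.095),(-.105,-.095)]
ot=list(zip(jt,L)); os_=list(zip(js,[L[2],L[3],L[1]]))
print("jig t,s,both");w=[.5,.1,0]
fit(ot,w);fit(os_,w);j=fit(ot+os_,w)
# knob
print("knob",ray(T,f([(86,24)],180,168,3.125),.096),ray(S,f([(251,26)],190,160,10/3),.096))
ft=ray(T,f([(187,146),(185,70),(137,86),(258,195),(163,232)],340,180,6.25),.026)
fs=ray(S,f([(170,125),(228,78),(175,58),(213,215),(78,167)],350,260,6.25),.026)
FL=[(0,0),(.0375,-.011),(.0375,.011),(-.0375,-.026),(-.0375,.026)]
print("foot");w=[.53,-.23,.2]
a=list(zip(ft,FL));b=list(zip(fs,FL))
fit(a,w);fit(b,w);ff=fit(a+b,w)
hsv=cv2.cvtColor(T["frame"],cv2.COLOR_BGR2HSV)
# bystander-ish positions
for n,p,z in [("glue",(406,198),.026),("bun",(379,238),.044),("tin",(307,147),.06),("yel",(334,190),.026),("blue",(335,231),.026),("hamhead",(205,143),.03),("yel2",(367,160),.026),("spool",(129,255),.06),("tape",(124,182),.024)]: print(n,np.round(ray(T,[p],z)[0],3))
```

```text
jig t,s,both
[0.5187 0.1127 0.1001]
[[2.3, 7.9], [1.6, -2.9], [-2.2, 1.4], [-1.7, -2.6]]
[0.5141 0.1048 0.0906]
[[-1.1, 1.8], [-1.6, -1.0], [4.1, -0.6]]
[0.5166 0.1076 0.0903]
[[1.2, 1.9], [-1.3, -9.1], [-3.5, -2.6], [-4.8, -6.7], [1.4, 4.7], [0.9, 1.9], [6.6, 2.2]]
knob [[0.65466035 0.17814094 0.096     ]] [[0.65504761 0.1781285  0.096     ]]
foot
[ 0.5714 -0.321   0.3265]
[[0.1, 0.6], [0.7, 2.5], [1.4, -1.3], [-1.8, -0.8], [-0.6, -0.5]]
[ 0.571  -0.3251  0.3384]
[[-0.0, -1.5], [2.1, 0.6], [0.5, 0.4], [-0.8, 0.1], [-1.6, 0.2]]
[ 0.5712 -0.3232  0.3331]
[[-0.1, -1.7], [0.5, 0.6], [1.1, -3.4], [-1.7, -3.2], [-0.9, -3.0], [0.2, 0.3], [2.4, 2.3], [0.8, 2.1], [-0.7, 2.1], [-1.3, 2.3]]
glue [ 0.585 -0.439  0.026]
bun [ 0.46  -0.344  0.044]
tin [ 0.745 -0.126  0.06 ]
yel [ 0.614 -0.211  0.026]
blue [ 0.485 -0.21   0.026]
hamhead [0.769 0.193 0.03 ]
yel2 [ 0.708 -0.319  0.026]
spool [0.419 0.424 0.06 ]
tape [0.65  0.453 0.024]
```

```bash
cat >> h.py <<'E'
from scipy.spatial.transform import Rotation as Ro
def rv(yaw): return (Ro.from_euler("z",yaw)*Ro.from_euler("x",np.pi)).as_rotvec()
def pt(o,x,y): return np.array([o[0]+np.cos(o[2])*x-np.sin(o[2])*y,o[1]+np.sin(o[2])*x+np.cos(o[2])*y])
def at(xy,z): return [float(xy[0]),float(xy[1]),z]
FOOT=np.array([.5712,-.3232,.333])
def st(m=""):
    s=get_state();print(m,"t%.1f"%s["t"],np.round(s["tcp_pos"],4),"F",np.round(s["ft_force"],1),"w%.4f"%s["grip_width"],"j6 %.2f"%s["joints"][5]);return s
E
python3 - <<'E'
from h import *
o=pickle.load(open("a.pkl","rb"));T,S=o["top"],o["side"]
f=lambda P,ox,oy,s:[(ox+(x+.5)/s-.5,oy+(y+.5)/s-.5) for x,y in P]
# pivot top, stop-bar top corners, bush
print("pivot",ray(T,f([(80,143)],180,168,3.125),.062)[0],ray(S,f([(155,98)],190,160,10/3),.062)[0])
print("bush",ray(T,f([(86,66)],180,168,3.125),.06)[0],ray(S,f([(222,74)],190,160,10/3),.06)[0])
# screws on board top: rear-left, front-right, rear-right
print("screws T",ray(T,f([(88,268),(232,71),(249,251)],180,168,3.125),.013)[:,:2].round(4).tolist())
print("screws S",ray(S,f([(48,197),(320,177),(174,274)],190,160,10/3),.013)[:,:2].round(4).tolist())
# rail rear ends, outer top corners / inner: left screw, right screw pairs at z=.042
print("railscrews T",ray(T,f([(110,181),(126,113),(207,169),(177,107)],180,168,3.125),.042)[:,:2].round(4).tolist())
print("railscrews S",ray(S,f([(127,147),(216,184),(211,122),(248,142)],190,160,10/3),.042)[:,:2].round(4).tolist())
g=pt(FOOT,-.0205,0)
for yaw in (FOOT[2]-np.pi/2,FOOT[2]+np.pi/2):
    q=solve_ik(at(g,.12),rv(yaw)); print(yaw,q)
E
```

```text
pivot [0.54297039 0.18836753 0.062     ] [0.54381416 0.18469621 0.062     ]
bush [0.61882329 0.18256554 0.06      ] [0.61660032 0.17739967 0.06      ]
screws T [[0.4218, 0.1871], [0.6178, 0.0408], [0.4365, 0.026]]
screws S [[0.4207, 0.1846], [0.6138, 0.0402], [0.4354, 0.023]]
railscrews T [[0.5067, 0.1614], [0.5738, 0.1452], [0.5172, 0.0657], [0.579, 0.0947]]
railscrews S [[0.4942, 0.1631], [0.5155, 0.0643], [0.5737, 0.1427], [0.5768, 0.0942]]
-1.2377963267948966 [-6.26976014e-01  3.35656763e-01  1.29768552e+00 -4.44089210e-16
  1.50825037e+00  6.10820312e-01]
1.9037963267948965 [-0.62697601  0.33565676  1.29768552  0.          1.50825037 -2.53077234]
```

```bash
echo 'JIG=np.array([.517,.113,.090])' >> h.py
python3 - <<'E'
from h import *
y=FOOT[2]-np.pi/2; g=pt(FOOT,-.0205,0)
set_gripper(.085)
move_to(at(g,.13),rv(y)); st("above")
servo_line(at(g,.005),rate=.12); st("down")
set_gripper(.03,40); st("shut")
servo_line(at(g,.13),rate=.12); st("up")
yj=JIG[2]-np.pi/2
print(solve_ik(at(pt(JIG,-.0455,0),.13),rv(yj)))
move_to(at(pt(JIG,-.0455,0),.13),rv(yj)); st("jig")
snap("b")
im=capture("side")["frame"]; cv2.imwrite("pics/b.png",cv2.resize(im[130:280,150:350],(800,600),interpolation=cv2.INTER_CUBIC))
E
```

```text
above t3.5 [ 0.5524 -0.3291  0.1302] F [ 0.4 -0.8 -0.4] w0.0848 j6 0.61
down t4.7 [ 0.5526 -0.3304  0.0062] F [ 0.5 -0.6 -0.3] w0.0849 j6 0.61
shut t5.1 [ 0.5523 -0.3302  0.006 ] F [-1.1  0.1  3.8] w0.0511 j6 0.61
up t6.3 [ 0.5512 -0.3295  0.1286] F [ 0.4 -0.4 -2. ] w0.0512 j6 0.61
[ 1.09732928e-01 -1.66975339e-02  1.68061294e+00 -4.44089210e-16
  1.47767724e+00  1.59052926e+00]
jig t7.9 [0.4722 0.1083 0.1301] F [ 0.1  0.7 -0.5] w0.0509 j6 1.59
```

View pics/b.png

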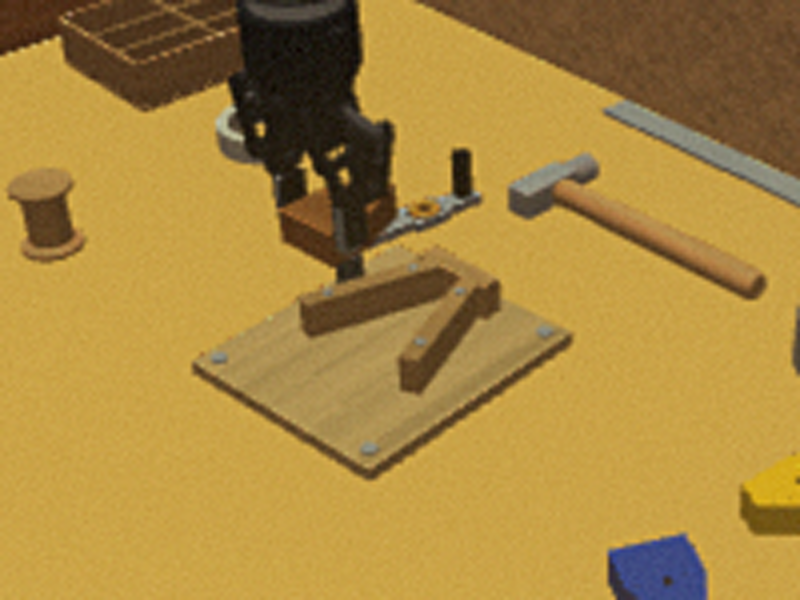

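The foot is held level at picture (330,220), and both rails are free below it. Next I lower it onto the board behind the mouth, release it and check.

Run:
```python
from h import *
g=pt(JIG,-.0455,0)
servo_line(at(g,.03),rate=.12)
for z in (.022,.020,.0185,.0175):
    servo_line(at(g,z),rate=.05); s=st(z)
    if s["ft_force"][2]>3: break
set_gripper(.066); st("open")
servo_line(at(g,.12),rate=.15)
b=pt(JIG,-.105,0)
set_gripper(0.0); 
move_to(at(b,.12),rv(JIG[2]-np.pi/2)); st("behind")
o=snap("c")
k=lambda im,x,y,w,h:cv2.resize(im[y:y+h,x:x+w],(400,300),interpolation=cv2.INTER_CUBIC)
cv2.imwrite("pics/c.png",np.hstack([k(o["top"]["frame"],180,168,128,96),k(o["side"]["frame"],190,160,120,90)]))
```

```text
0.022 t9.4 [0.4714 0.1089 0.0218] F [-0.2 -0.3 -1.8] w0.0506 j6 1.59
0.02 t9.6 [0.4716 0.1089 0.0199] F [-0.6 -0.  -0. ] w0.0509 j6 1.59
0.0185 t9.9 [0.4716 0.1089 0.0184] F [ 0.2 -0.4 -1.8] w0.0508 j6 1.59
0.0175 t10.1 [0.472  0.109  0.0179] F [-0.7  0.1  2.1] w0.0512 j6 1.59
open t10.4 [0.4717 0.1089 0.0174] F [-1.1  0.8  0.3] w0.0657 j6 1.59
behind t12.2 [0.4119 0.1036 0.1202] F [0.6 0.4 0.1] w-0.0000 j6 1.59
```

View pics/c.png

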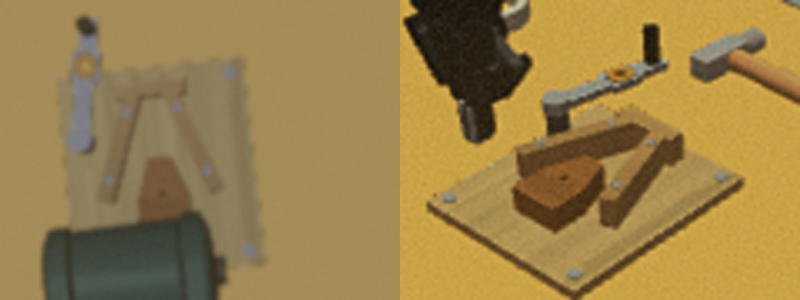

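The foot lies flat at the mouth, nose between the rails, and looks centred (top crop (160,195)). Next I push it in, watching the force.

Run:
```python
from h import *
z=.024; d=np.array([np.cos(JIG[2]),np.sin(JIG[2])])
servo_line(at(pt(JIG,-.105,0),z),rate=.15); st()
f0=get_state()["ft_force"][:2]@d
servo_line(at(pt(JIG,-.03,0),z),rate=.06); st("near")
x=-.03; hit=0
while x<.0:
    x+=.0015; servo_line(at(pt(JIG,x,0),z),rate=.03)
    s=get_state(); F=s["ft_force"][:2]@d-f0
    print("%.4f %.1f"%(x,F),end="; ")
    hit = hit+1 if F<-5 else 0
    if F<-14 or hit>=3: break
s=st("end"); dx=s["tcp_pos"][:2]-JIG[:2]; print("tcp jig x",dx@d, "y",dx@np.array([-d[1],d[0]]))
servo_line(at(pt(JIG,x-.04,0),z),rate=.1)
servo_line(at(pt(JIG,x-.04,0),.14),rate=.15)
move_to(at(pt(JIG,-.14,.12),.2),rv(JIG[2]-np.pi/2)); st()
o=snap("d")
k=lambda im,x,y,w,h:cv2.resize(im[y:y+h,x:x+w],(400,300),interpolation=cv2.INTER_CUBIC)
cv2.imwrite("pics/d.png",np.hstack([k(o["top"]["frame"],200,180,64,48),k(o["side"]["frame"],210,180,80,60)]))
```

```text
t13.1 [0.4134 0.1036 0.0246] F [-0.9 -0.   0. ] w-0.0004 j6 1.59
near t14.5 [0.4869 0.1103 0.024 ] F [-0.7  0.1  0.5] w0.0001 j6 1.59
-0.0285 1.6; -0.0270 1.2; -0.0255 0.7; -0.0240 1.2; -0.0225 1.3; -0.0210 1.5; -0.0195 1.0; -0.0180 1.2; -0.0165 1.0; -0.0150 0.7; -0.0135 0.7; -0.0120 0.1; -0.0105 -0.3; -0.0090 -5.3; -0.0075 -9.0; -0.0060 -11.6; end t18.5 [0.5062 0.1121 0.0231] F [-12.4  -0.6   6.8] w-0.0003 j6 1.59
tcp jig x -0.010788206810775561 y 7.731074568578192e-05
 t20.7 [0.3668 0.2194 0.1989] F [-0.5 -1.2  0.2] w-0.0002 j6 1.89
```

View pics/d.png

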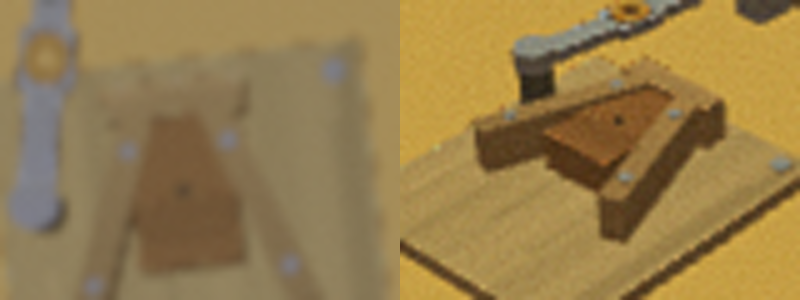

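The foot sits at the end stop between the rails (marks at crop (183,189) and (619,121)), and the push hit a hard stop. I check the mark numerically, then swing the arm with closed fingers behind the knob.

Run:
```python
from h import *
o=pickle.load(open("d.pkl","rb"))
f=lambda P,ox,oy,s:[(ox+(x+.5)/s-.5,oy+(y+.5)/s-.5) for x,y in P]
print("nest",pt(JIG,.035,0),"mark",ray(o["top"],f([(183,189)],200,180,6.25),.038)[0],ray(o["side"],f([(219,121)],210,180,5),.038)[0])
P=pt(JIG,.035,.072); z=.069
def pose(a,off): return at(P+.109*np.array([np.cos(a),np.sin(a)])+off*np.array([-np.sin(a),np.cos(a)]),z)
a=-.09
p=pose(a,.046)
move_to([p[0],p[1],.17],rv(a)); st("over")
servo_line(p,rate=.15); st("down")
end=JIG[2]-np.pi/2
servo_line(pose(a,.019),rate=.08); st("touch")
for b in np.linspace(a,end+.12,14)[1:]:
    servo_line(pose(b,.019),rot=rv(b),rate=.06)
s=st("near end")
```

```text
nest [0.55185835 0.11614575] mark [0.55514592 0.11815961 0.038     ] [0.55236885 0.1146703  0.038     ]
over t22.2 [0.658  0.2235 0.1699] F [0.  0.4 0.1] w0.0003 j6 0.34
down t23.0 [0.6588 0.2242 0.0705] F [-0.2  0.8 -0.1] w0.0005 j6 0.34
touch t23.5 [0.6558 0.1961 0.0694] F [-0.  -0.1  0.3] w-0.0003 j6 0.30
near end t27.8 [0.5869 0.0853 0.069 ] F [ 0.2 -0.4  0.6] w0.0002 j6 1.41
```

Run:
```python
from h import *
P=pt(JIG,.035,.072); z=.069
def pose(a,off): return at(P+.109*np.array([np.cos(a),np.sin(a)])+off*np.array([-np.sin(a),np.cos(a)]),z)
end=JIG[2]-np.pi/2; off=.019; b=end+.12
d=np.array([np.cos(JIG[2]),np.sin(JIG[2])])
while b>end+.001: 
    b-=.03; servo_line(pose(b,off),rot=rv(b),rate=.03)
    F=get_state()["ft_force"][:2]@d; print("%.2f %.1f"%(b-end,F),end="; ")
    if F>8: break
while F<8 and off>.006:
    off-=.001; servo_line(pose(b,off),rate=.03); sleep(.1)
    F=get_state()["ft_force"][:2]@d; print("off %.3f %.1f"%(off,F),end="; ")
st("pressed")
servo_line(pose(b,off+.03),rate=.1)
p=pose(b,off+.03); servo_line([p[0],p[1],.2],rate=.2)
move_to(at(pt(JIG,-.14,.12),.22),rv(end)); st()
o=snap("e")
k=lambda im,x,y,w,h:cv2.resize(im[y:y+h,x:x+w],(400,300),interpolation=cv2.INTER_CUBIC)
cv2.imwrite("pics/e.png",np.hstack([k(o["top"]["frame"],190,170,80,60),k(o["side"]["frame"],210,170,80,60)]))
```

```text
0.09 -0.5; 0.06 0.1; 0.03 -0.8; -0.00 7.2; off 0.018 9.3; pressed t29.2 [0.5768 0.0814 0.0692] F [ 9.2  1.3 -6. ] w0.0001 j6 1.52
 t31.5 [0.3675 0.2196 0.2197] F [ 0.8 -0.1 -0.2] w-0.0001 j6 1.89
```

View pics/e.png

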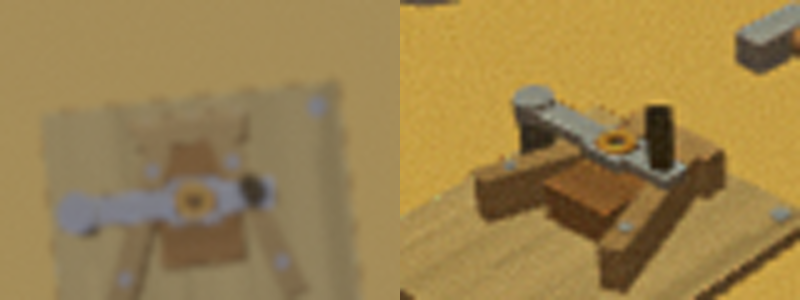

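The top and side crops show the arm across the rails with its bush over the foot's mark ((195,200) and (617,140)). The foot has not moved and the robot is clear.

```bash
python3 -c "
from rig import *
finish_job()"
```

```text
the job is handed in; nothing more can be done
```

The foot is in its nest, the guide arm is across at its stop, and the job is handed in; the arm finished at about 31.5 s of the 69 s.

**What I did:** I gripped the dark foot by its head and set it flat on the board in the mouth of the rails. I then pushed it in with closed fingers until they met a hard stop at about 12 N. Only after that did I push the knob round its arc, until the force rose to about 9 N at the expected zero angle, and backed well clear.

**Last checks:**
- **Foot position:** before the swing, the foot's mark was within about 4 mm (top view) and 2 mm (side view) of the estimated nest. That is about as fine as the cameras and my jig estimate allow, so the 3 mm tolerance rests mainly on the hard-stop contact. I had expected the fingers to stop at about -13.5 mm along the jig, but they stopped at -10.8 mm, a difference of the same size.
- **After the swing:** the pictures show the bush over the foot and the foot's rear edge within a pixel of where it was.
- **Bystanders:** I never moved near them. The hammer is undisturbed in the pictures as far as they show it, but I did not measure any of them again.

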